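# Spring a locked cash drawer through its release hole

## Robot

A 6-joint arm with a two-finger parallel gripper is mounted at the origin on the work surface. World frame = base frame: x ahead of the robot, y to its left, z up, the work surface at z = 0. Lengths are in m, angles in rad, forces in N, time in s.
With the tool pointing down it reaches from about 0.225 to 0.875 m from the base axis. Payload 3.4 kg.
Tool frame: the origin (TCP) lies between the finger pads; the fingertips stand bot.tips_ahead ahead of it and the grasp point (between the pads) lies 6 mm ahead of it (bot.tips_ahead is the distance from the TCP to the fingertips, in m); z points along the fingers, y is the direction in which the jaws open and shut (so a half turn about z gives the same grasp; the last joint's range is limited). The gripper opens to 85 mm and grips with 20 to 120 N. Pads are 22 mm wide; open, the fingers measure 114 mm over their backs; the gripper's body (76 mm by 85 mm) begins 54 mm behind the grasp point. The pads swing forward as they close: fully open they stand 13 mm farther back than shut.
Start: joints at [1.046, 0.276, 1.505, -0, 1.361, -0.121], TCP at [0.226, 0.529, 0.256] pointing down, gripper open.
Joint ranges: [-2.89, 2.89], [-0.75, 2.08], [0.22, 2.7], [-1.18, 4.32], [0.11, 2.71], [-2.7, 2.7]. Speed limits (rad/s): [2.57, 2.57, 3.14, 3.14, 3.14, 3.14].

## Interface

Orientations are given as [roll, pitch, yaw] about the fixed x, y, z axes, in that order (R = Rz(yaw) Ry(pitch) Rx(roll)).
In Python, from bench import bot gives the robot as it stands. The module is installed in compiled form; this text tells all that it offers.
- The arm moves only by the tool servo_tool, never from a script. Its argument "moves" is a list of rows, each a list of 6 numbers: the shift along the tool's x, y, z in cm, then the turn, a rotation vector about the tool's x, y, z in rad. A call has exactly 10 rows; each row is the pose to reach, as a shift and turn from the pose commanded when the call began, along the tool's axes at that moment; what a row does not reach only later rows make up. A row lasts 1/8 s, in which the tool goes at most 62.5 mm and 10.7 degrees, less where a joint would pass 70% of its speed; a pose out of reach is approached as far as the arm can. A call with a gripper value outside its range is refused whole. "jaw" is the opening in per cent of the stroke, from 0 (shut) to 100 (fully open), set as the call begins (left out, the last holds). The fingers move at their own pace and stop on an object; "grip_force" is the grip in N (left out, the last holds). Time passes only in rows, so rows that repeat a pose let the fingers close, or fill a call up. It gives the time, the measured TCP pose, the force and the opening at its end, in the units of the state.
- bot.observe(): the state, without advancing time (a new reading comes with each control period).
- bot.get_image(name): name is "scene" or "side" or "wrist"; returns the picture (420x560x3 uint8, red, green, blue); there is no depth.
- bot.calibration(name): a dict with "intrinsics" (3x3 intrinsics, pixels), "world_to_cam" (4x4, takes a point from world to camera coordinates). Camera axes: x right, y down, z forward; pixel columns grow to the right and rows downward; lengths in m; the calibration is good to about 2 mm. A picture is of the moment at which its call begins: read the wrist's pose just before it. calibration takes no time and is no camera call; for the wrist camera it gives the pose at the moment of the call.
- bot.sign_off(): hands the job in, once; it reports no verdict.
The state is a dict: "clock": time; "joint_pos": joint angles; "qvel": joint speeds; "tau": joint torques, N m; "eef_pos": TCP position; "ee_rot": TCP orientation; "ft_force": force on the tool from outside, world axes, zero at the start; "wrist_torque": the same for the moment, N m; "opening": opening from 0.0 (shut) to 1.0 (fully open).
Only numpy, scipy, OpenCV 4.12 (cv2) and the standard library are available. Lean on these libraries where they do the work, as an engineer would, in place of code of your own. Each camera call takes 0.05 s, during which the arm holds its last target.

## Task

The second-hand cash drawer lies upside down because its key is lost. Take the wooden dowel from the tool block, put it down the yellow-ringed release hole in the drawer's base and press the spring latch inside gently, going no deeper than it takes for the drawer to spring free; the latch bends if it is leaned on. Then stand the dowel back in the block hole it came from, pull the drawer out to its stop, and leave everything else where it is.

Things in the scene. Friction and masses are not known exactly. Their poses are not given: they have to be found in the camera images.
- till: Cash drawer unit of dark grey steel, upside down, too heavy to shift: 300 mm deep (its x), 280 wide (its y), 90 tall. Origin: centre of its underside, on the table. x points from the drawer front to the rear, z up. Its top face is the flat base plate, 4 mm thick, with four rubber feet 8 mm tall, 22 mm across, 125 mm fore and aft and 115 mm to either side of the centre.
- release_hole (a point): Centre of the mouth of the release hole in the base plate, 15 mm across, 1 mm chamfer, ringed in yellow; axes as the unit's. Under it is the latch's red pad (24 mm across), set by a screw anywhere from 7 to 27 mm below the mouth: find it by feel. It yields with about 6 to 11 N, frees the drawer after 5 to 6.5 mm and meets a hard stop at 7.5 mm. Over 18 N bends the latch. Room below: 40 mm.
- drawer (a joint): How far the drawer is out, in m: 0 shut and latched, 0.16 fully out at its stop. It slides out along the unit's -x. When the latch lets go a spring plunger throws it out by about 55 to 65 mm in under a second; from there it stays where it is left and slides against 1 to 3 N of friction.
- drawer_edge (a point): Middle (also of its thickness) of the upper edge of the drawer's front panel; moves with the drawer; axes as the unit's. Panel: 12 mm thick, 280 mm wide, from 4 to 88 mm above the table. The pan behind it is lower, its upper face at 62 mm, so once the drawer is out the panel stands 26 mm proud of the pan and can be pinched or hooked from above.
- block: Wooden tool block, too heavy to shift: 170 mm (its x) by 60 (its y) by 45 tall, origin at the centre of its underside. Three holes along x at -50, 0 and +50 mm: 15 mm across, 35 deep, 1 mm chamfer. They hold, in any order, the dowel, a screwdriver (red handle 26 mm thick, top 110 mm above the table) and a white marker with black cap (16 mm thick, top 105 mm above the table).
- dowel_mid (a point): Middle of the plain pale wooden dowel, 12 mm in diameter and 110 mm long (ends 55 mm from this point, the lower one chamfered 1 mm), 15 to 30 g. It stands upright in one of the block's holes, its foot 10 mm above the table, so that its upper 75 mm stand clear of the block; z runs up along it.
- dowel_tip (a point): Centre of the dowel's lower end.
- screwdriver_mid (a point): A point on the axis of the screwdriver in the block, 50 mm above its foot. To be left alone.
- marker_mid (a point): A point on the axis of the marker in the block, 50 mm above its foot. To be left alone.
- tape_roll: Loose roll of brown packing tape lying flat, 100 mm across and 48 mm tall, origin at the centre of its underside. To be left alone.
- novel: Loose green book lying flat, 135 by 206 by 31 mm, origin at the centre of its underside. To be left alone.
- mug: Blue mug, 80 mm across and 95 mm tall, origin at the centre of its underside. To be left alone.

How it is judged:
By the outcome, as a careful person would: the job done as asked, in the order asked, and still so for the second after the job is handed in, with the robot touching nothing.
It also fails if it takes over 72 s, if anything falls off the work surface, if the arm or the gripper's body presses on something with over 40 N, if the wrist force passes 120 N, or if a joint passes its speed limit or range.

## Working session

There is one attempt and no reset: what is moved stays moved. The work goes in short steps, Python scripts to look and compute and a tool call to move; the robot and the scene stay as the last step left them, time stands still between calls to the robot, and variables do not carry over. Pictures are saved under pics/ and viewed, and the job is handed in when it is done.

Besides the shell and the picture viewer there is one more tool, called after "Request:" in YAML: its name, and indented under it one key for each argument. servo_tool: Moves the arm, as the interface text tells. Its arguments: {"type":"object","properties":{"moves":{"type":"array"},"jaw":{"type":"number"},"grip_force":{"type":"number"}},"required":["moves"]}

```bash
mkdir -p pics
cat > h.py <<'E'
from bench import bot
import numpy as np, cv2
from scipy.spatial.transform import Rotation as R
def save(n,f): 
    im=bot.get_image(n); cv2.imwrite('pics/'+f,im[:,:,::-1]); return im
def ray(cal,u,v):
    K=np.array(cal['intrinsics']);T=np.array(cal['world_to_cam'])
    d=T[:3,:3].T@np.linalg.solve(K,[u,v,1.]); o=-T[:3,:3].T@T[:3,3]; return o,d/np.linalg.norm(d)
def onplane(cal,u,v,z):
    o,d=ray(cal,u,v); return o+d*(z-o[2])/d[2]
def tri(obs):
    A=np.zeros((3,3));b=np.zeros(3)
    L=[ray(c,u,v) for c,u,v in obs]
    for o,d in L:
        P=np.eye(3)-np.outer(d,d);A+=P;b+=P@o
    x=np.linalg.solve(A,b); return x,[np.linalg.norm((np.eye(3)-np.outer(d,d))@(x-o)) for o,d in L]
def proj(cal,p):
    K=np.array(cal['intrinsics']);T=np.array(cal['world_to_cam'])
    q=K@(T[:3,:3]@np.array(p)+T[:3,3]); return q[:2]/q[2]
E
python3 - <<'E'
from h import *
import pickle
s=bot.observe();print(s, bot.tips_ahead)
c={}
for n in ['scene','side','wrist']:
    c[n]=bot.calibration(n); save(n,n+'0.png'); print(n,np.round(c[n]['world_to_cam'],3).tolist(),np.array(c[n]['intrinsics']).tolist())
pickle.dump(c,open('c0.pkl','wb'))
E
```

```text
{'clock': 0.0, 'joint_pos': array([ 1.04606235e+00,  2.76621935e-01,  1.50615712e+00, -1.29336182e-05,
        1.36072926e+00, -1.21040778e-01]), 'qvel': array([-5.22487982e-04,  1.75633808e-03,  3.66886033e-04,  8.60337521e-05,
        1.68079852e-03,  4.98387728e-04]), 'tau': array([ 5.92268170e-04, -4.16767859e+01, -2.45810902e+01, -3.39542876e-04,
        1.11317620e-02,  2.83531278e-06]), 'eef_pos': array([0.22564714, 0.52832884, 0.25541477]), 'ee_rot': array([-3.13968948e+00, -2.18755599e-04,  2.73790195e+00]), 'ft_force': array([ 0.80816757, -0.91458286, -0.62540756]), 'wrist_torque': array([ 0.01074541, -0.02973773, -0.07477339]), 'opening': 1.0018300630370969} 0.025
scene [[0.377, 0.926, -0.006, -0.198], [0.791, -0.325, -0.519, -0.359], [-0.483, 0.191, -0.855, 1.691], [0.0, 0.0, 0.0, 1.0]] [[379.59570916776204, 0.0, 279.88566310598736], [0.0, 379.59570916776204, 208.81676048491894], [0.0, 0.0, 1.0]]
side [[0.7, -0.714, 0.012, -0.392], [-0.362, -0.37, -0.856, 0.275], [0.615, 0.595, -0.517, 1.121], [0.0, 0.0, 0.0, 1.0]] [[401.7973890525052, 0.0, 278.60411606715905], [0.0, 401.7973890525052, 210.2025181593338], [0.0, 0.0, 1.0]]
wrist [[0.393, 0.919, -0.003, -0.573], [0.878, -0.374, 0.299, -0.039], [0.274, -0.12, -0.954, 0.38], [0.0, 0.0, 0.0, 1.0]] [[338.19201310515274, 0.0, 278.67241063502667], [0.0, 338.19201310515274, 209.42081216505682], [0.0, 0.0, 1.0]]
```

View pics/scene0.png

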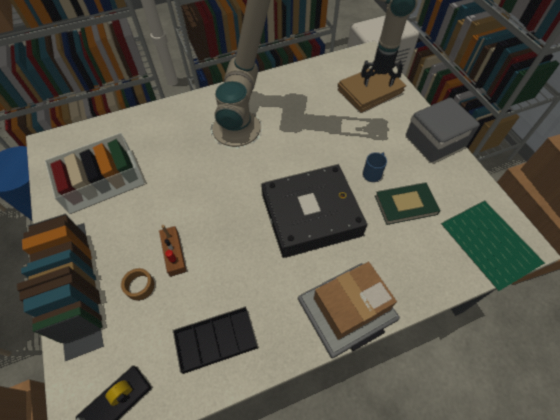

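View pics/side0.png

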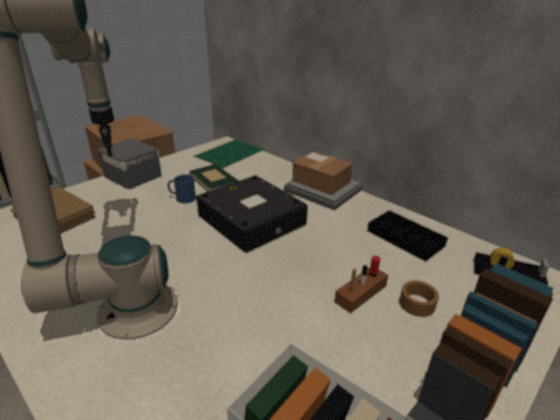

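View pics/wrist0.png

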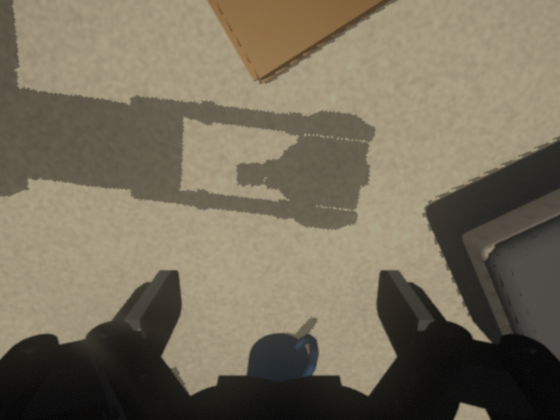

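The scene view shows the till near (313,208), its yellow ring near (343,195), and the block near (172,250). I'll enlarge these.

Run:
```python
import cv2
a=cv2.imread('pics/scene0.png');b=cv2.imread('pics/side0.png')
cv2.imwrite('pics/c1.png',cv2.resize(a[215:285,145:205],None,fx=8,fy=8,interpolation=cv2.INTER_CUBIC))
cv2.imwrite('pics/c2.png',cv2.resize(b[245:315,325:395],None,fx=8,fy=8,interpolation=cv2.INTER_CUBIC))
cv2.imwrite('pics/c3.png',cv2.resize(a[155:265,250:380],None,fx=6,fy=5.4,interpolation=cv2.INTER_CUBIC) if 0 else cv2.resize(a[160:260,250:380],None,fx=6,fy=6,interpolation=cv2.INTER_CUBIC))
cv2.imwrite('pics/c4.png',cv2.resize(b[170:250,190:315],None,fx=6,fy=6,interpolation=cv2.INTER_CUBIC))
```

```text
(no output)
```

View pics/c1.png

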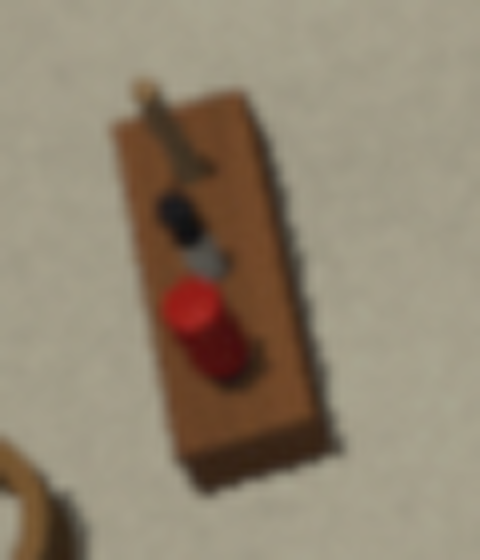

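View pics/c2.png

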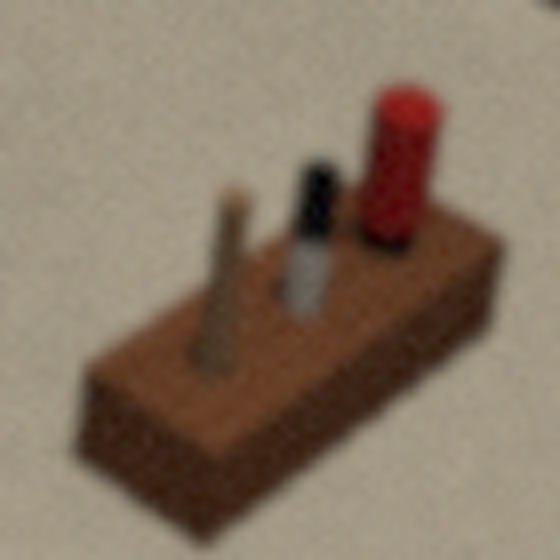

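View pics/c3.png

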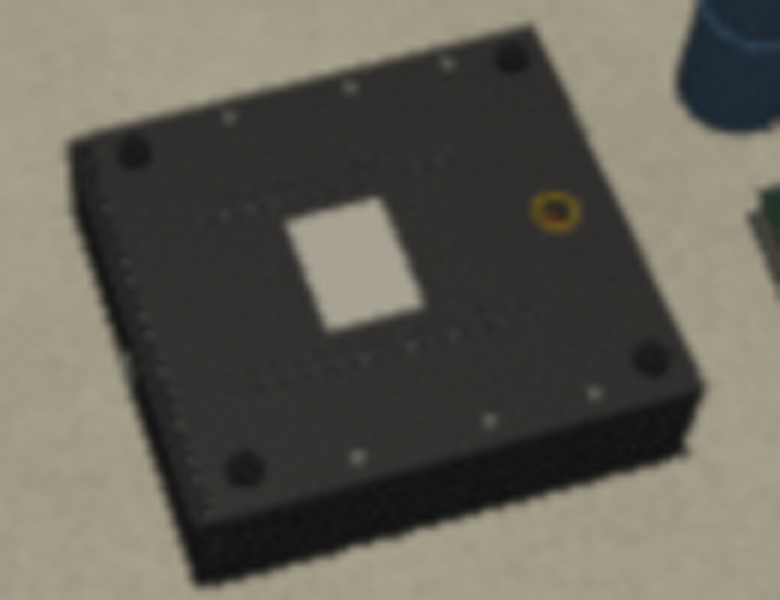

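View pics/c4.png

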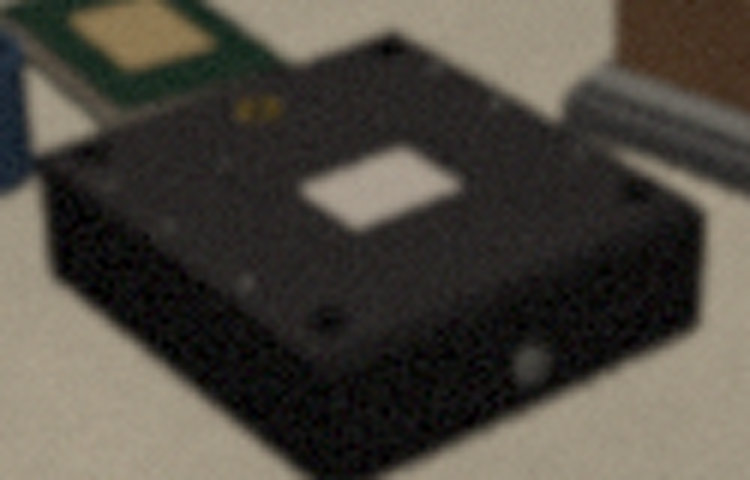

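Run:
```python
from h import *
import pickle
c=pickle.load(open('c0.pkl','rb'));S,D=c['scene'],c['side']
def f(p,k,o): return ((p[0]+.5)/k-.5+o[0],(p[1]+.5)/k-.5+o[1])
s1=lambda *p:f(p,8,(145,215)); d1=lambda *p:f(p,8,(325,245)); s3=lambda *p:f(p,6,(250,160)); d4=lambda *p:f(p,6,(190,170))
def t(n,a,b): x,e=tri([(S,*a),(D,*b)]); print(n,np.round(x,4),np.round(e,4)); return x
t('dowel top',s1(147,90),d1(236,192));t('dowel at block',s1(195,168),d1(212,360))
t('hole',s3(556,213),d4(259,109))
for n,a,b in [('A',(70,145),(335,370)),('B',(532,27),(40,165)),('C',(705,385),(395,33)),('D',(203,525),(705,212))]: t(n,s3(*a),d4(*b))
for n,p in [('dowtop',s1(147,90)),]: print(onplane(S,*p,.12))
for p in [(70,145),(532,27),(705,385),(203,525),(556,213)]: print(onplane(S,*s3(*p),.09))
print('feet')
for p in [(135,152),(513,57),(651,357),(244,467)]: print(onplane(S,*s3(*p),.098))
print('block top')
for p in [(113,125),(242,92),(315,420),(180,458)]: print(onplane(S,*s1(*p),.045))
print('marker,screw top',onplane(S,*s1(177,205),.105),onplane(S,*s1(193,302),.11))
```

```text
dowel top [ 0.4438 -0.3985  0.1204] [0.0012 0.0012]
dowel at block [ 0.4432 -0.3977  0.0448] [0.002 0.002]
hole [0.5474 0.2388 0.089 ] [0.0009 0.0009]
A [ 0.3852 -0.0184  0.0872] [0.0007 0.0007]
B [0.4106 0.2908 0.082 ] [0.0034 0.0034]
C [0.6883 0.264  0.0871] [0.0023 0.0023]
D [ 0.6594 -0.0426  0.0848] [0.0026 0.0026]
[ 0.44300961 -0.39746088  0.12      ]
[ 0.38651358 -0.0183408   0.09      ]
[0.41302724 0.29027743 0.09      ]
[0.68796541 0.26492953 0.09      ]
[ 0.66014172 -0.04119125  0.09      ]
[0.54728103 0.23920273 0.09      ]
feet
[0.41217397 0.01541985 0.098     ]
[0.43518027 0.26456272 0.098     ]
[0.6628211  0.24127509 0.098     ]
[ 0.63884463 -0.00717967  0.098     ]
block top
[ 0.40675578 -0.42517199  0.045     ]
[ 0.41226544 -0.36690793  0.045     ]
[ 0.58094846 -0.37684779  0.045     ]
[ 0.57605658 -0.43446031  0.045     ]
marker,screw top [ 0.49297855 -0.40021101  0.105     ] [ 0.54254156 -0.40387189  0.11      ]
```

```bash
cat >> h.py <<'E'
def go(target,yaw,cmd=None):
    """shift (cm, tool axes) + rotvec to reach target TCP pose pointing down w/ yaw"""
    s=bot.observe(); p=s['eef_pos'] if cmd is None else np.array(cmd[0]); Rc=R.from_euler('xyz',s['ee_rot'] if cmd is None else cmd[1])
    Rt=R.from_euler('xyz',[np.pi,0,yaw])
    d=Rc.inv().apply(np.array(target)-p)*100; w=(Rc.inv()*Rt).as_rotvec()
    print('p',np.round(p,4),'rpy',np.round(Rc.as_euler('xyz'),4),'shift cm',np.round(d,2),'rot',np.round(w,3))
E
python3 - <<'E'
from h import *
import pickle
c=pickle.load(open('c0.pkl','rb'));T=np.array(c['wrist']['world_to_cam']);s=bot.observe()
Rt=R.from_euler('xyz',s['ee_rot']); o=-T[:3,:3].T@T[:3,3]
print('cam in tool',Rt.inv().apply(o-s['eef_pos']),'fwd',Rt.inv().apply(T[2,:3]),'right',Rt.inv().apply(T[0,:3]))
go([0.4435,-0.398,0.25],-0.06)
E
```

```text
cam in tool [ 0.0760751  -0.00075266 -0.1170776 ] fwd [-0.2995008  -0.00175198  0.95409444] right [-4.94267233e-04  9.99998465e-01  1.68111946e-03]
p [0.2257 0.5285 0.2556] rpy [-3.1402e+00 -2.0000e-04  2.7378e+00] shift cm [-56.42 -76.64   0.66] rot [-1.000e-03  2.000e-03  2.798e+00]
```

Request:
servo_tool:
  moves:
    - [-2,-3,0,0,0,0.1]
    - [-5.6,-7.6,0,0,0,0.28]
    - [-9,-12.2,0,0,0,0.45]
    - [-12.4,-16.8,0,0,0,0.62]
    - [-15.8,-21.5,0,0,0,0.79]
    - [-19.2,-26.1,0,0,0,0.96]
    - [-22.6,-30.7,0,0,0,1.13]
    - [-26,-35.3,0,0,0,1.3]
    - [-29.4,-39.9,0,0,0,1.47]
    - [-32.8,-44.6,0,0,0,1.63]
  jaw: 60

```text
clock: 1.4
eef_pos: [0.3523, -0.012, 0.2564]
ee_rot: [3.141, -0.001, 1.102]
ft_force: [0.5, 0.9, 0.2]
opening: 0.599
```

Run:
```python
from h import *
go([0.4435,-0.398,0.20],-0.06)
```

```text
p [ 0.3523 -0.012   0.2564] rpy [ 3.1406e+00 -7.0000e-04  1.1023e+00] shift cm [-30.33  25.56   5.64] rot [ 0.000e+00 -1.000e-03  1.162e+00]
```

Request:
servo_tool:
  moves:
    - [-4,3.4,0.7,0,0,0.15]
    - [-8,6.7,1.5,0,0,0.31]
    - [-12.2,10.3,2.3,0,0,0.47]
    - [-16.4,13.8,3,0,0,0.63]
    - [-20.6,17.4,3.8,0,0,0.79]
    - [-24.8,20.9,4.6,0,0,0.95]
    - [-28.3,23.8,5.3,0,0,1.08]
    - [-30.33,25.56,5.64,0,0,1.162]
    - [-30.33,25.56,5.64,0,0,1.162]
    - [-30.33,25.56,5.64,0,0,1.162]

```text
clock: 2.65
eef_pos: [0.4451, -0.3948, 0.1995]
ee_rot: [-3.14, 0.001, -0.053]
ft_force: [0.1, -0.4, 0.8]
opening: 0.602
```

Run:
```python
from h import *
import pickle
s=bot.observe();c=bot.calibration('wrist');save('wrist','w1.png')
pickle.dump((s,c),open('w1.pkl','wb'))
print(s['eef_pos'],s['ee_rot'],s['joint_pos'],s['ft_force'])
for p in [(.4435,-.398,.12),(.4435,-.398,.045)]: print(proj(c,p))
```

```text
[ 0.44513322 -0.39476364  0.19949391] [-3.13991930e+00  9.85873850e-04 -5.34168941e-02] [-8.42685782e-01  3.42337704e-01  1.55153149e+00  5.04650286e-04
  1.24960573e+00  7.81368497e-01] [ 0.09154751 -0.44475844  0.77642468]
[282.55264168 234.24260865]
[281.57549528 201.07331433]
```

View pics/w1.png

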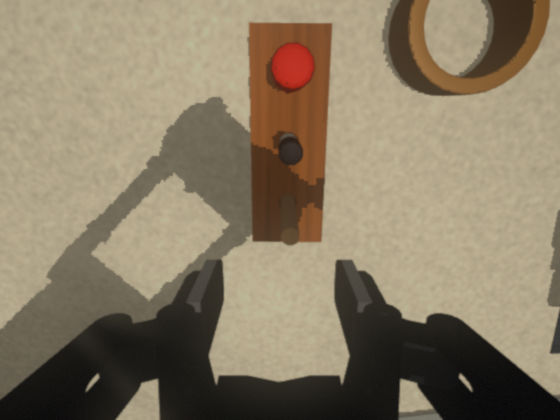

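Run:
```python
from h import *
import pickle
a=cv2.imread('pics/w1.png')
cv2.imwrite('pics/w1c.png',cv2.resize(a[170:270,210:350],None,fx=5.5,fy=5.5,interpolation=cv2.INTER_CUBIC))
```

```text
(no output)
```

View pics/w1c.png

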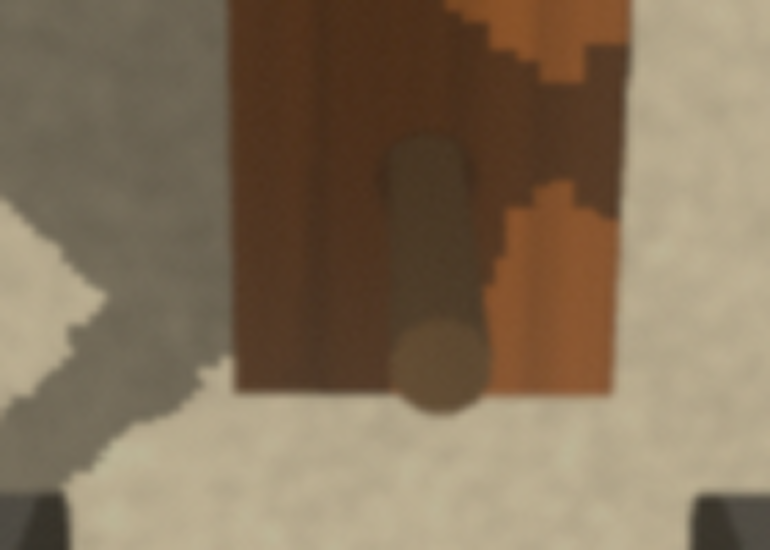

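Run:
```python
from h import *
import pickle
s,c=pickle.load(open('w1.pkl','rb'));c0=pickle.load(open('c0.pkl','rb'))
print(onplane(c,290,236.5,.12),onplane(c,287.3,201,.045))
f=lambda p,k,o:((p[0]+.5)/k-.5+o[0],(p[1]+.5)/k-.5+o[1])
print(tri([(c,290,236.5),(c0['scene'],*f((147,90),8,(145,215))),(c0['side'],*f((236,192),8,(325,245)))]))
print(tri([(c,287.3,201),(c0['scene'],*f((195,168),8,(145,215))),(c0['side'],*f((212,360),8,(325,245)))]))
T=R.from_euler('xyz',s['ee_rot'])
print(proj(c,s['eef_pos']+T.apply([0,0,.02])),proj(c,s['eef_pos']+T.apply([0,0,.08])))
# block corners at z=.045
for p in [(249.5,23),(331,24),(321.5,241.5),(252.5,241.5)]: print(onplane(c,*p,.045))
go([0.4440,-0.4012,0.094],-0.056)
```

```text
[ 0.4417377  -0.40257176  0.12      ] [ 0.44330617 -0.40277762  0.045     ]
(array([ 0.44291226, -0.40003992,  0.1209644 ]), [np.float64(0.0026169287693927337), np.float64(0.0027119278859608583), np.float64(0.0004112467570876915)])
(array([ 0.44300714, -0.39952901,  0.04509434]), [np.float64(0.0032634287925699178), np.float64(0.003675250119060947), np.float64(0.0004971673136500843)])
[276.61147752 279.64429844] [277.01614546 231.88465432]
[ 0.57747113 -0.38183203  0.045     ]
[ 0.57367786 -0.44022928  0.045     ]
[ 0.40520632 -0.43071616  0.045     ]
[ 0.4084289  -0.37094007  0.045     ]
p [ 0.4452 -0.3945  0.1998] rpy [-3.1404e+00  6.0000e-04 -5.3000e-02] shift cm [-0.08  0.69 10.58] rot [-0.001  0.001  0.003]
```

Request:
servo_tool:
  moves:
    - [-0.1,0.4,0.8,0,0,0]
    - [-0.18,0.65,2,0,0,0]
    - [-0.18,0.65,3.5,0,0,0]
    - [-0.18,0.65,5,0,0,0]
    - [-0.18,0.65,6.5,0,0,0]
    - [-0.18,0.65,8,0,0,0]
    - [-0.18,0.65,9.3,0,0,0]
    - [-0.18,0.65,10.2,0,0,0]
    - [-0.18,0.65,10.55,0,0,0]
    - [-0.18,0.65,10.55,0,0,0]

```text
clock: 3.95
eef_pos: [0.4435, -0.4022, 0.0944]
ee_rot: [3.142, -0.0, -0.054]
ft_force: [-0.4, 0.4, 0.1]
opening: 0.598
```

Run:
```python
from h import *
save('wrist','w2.png');s=bot.observe();print(s['eef_pos'],s['ee_rot'],s['ft_force'])
```

```text
[ 0.44361372 -0.40236757  0.09466444] [ 3.14116572e+00 -5.65854067e-04 -5.42468087e-02] [-0.08591031 -0.20593555  0.45787624]
```

View pics/w2.png

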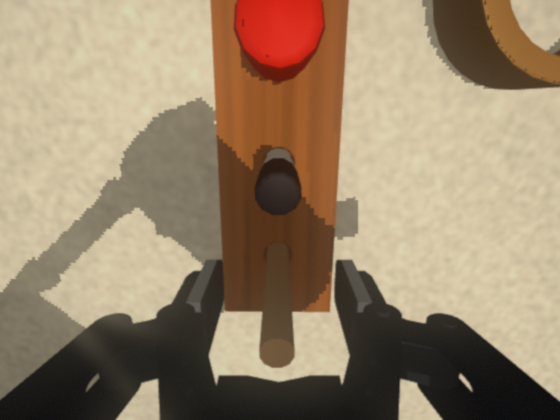

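Request:
servo_tool:
  moves:
    - [0,-0.06,0,0,0,0]
    - [0,-0.06,0,0,0,0]
    - [0,-0.06,0,0,0,0]
    - [0,-0.06,0,0,0,0]
    - [0,-0.06,0,0,0,0]
    - [0,-0.06,0,0,0,0]
    - [0,-0.06,0,0,0,0]
    - [0,-0.06,0,0,0,0]
    - [0,-0.06,0,0,0,0]
    - [0,-0.06,0,0,0,0]
  jaw: 0
  grip_force: 60

```text
clock: 5.25
eef_pos: [0.4437, -0.4016, 0.0949]
ee_rot: [3.141, -0.001, -0.054]
ft_force: [-0.7, 0.8, 5.8]
opening: 0.126
```

Run:
```python
from h import *
import pickle
s=bot.observe();c=bot.calibration('wrist');save('wrist','w3.png');pickle.dump((s,c),open('w3.pkl','wb'));print(s['eef_pos'],s['ee_rot'],s['ft_force'],s['wrist_torque'],s['opening'])
a=cv2.imread('pics/w3.png')
cv2.imwrite('pics/w3c.png',cv2.resize(a[230:380,200:360],None,fx=4,fy=4,interpolation=cv2.INTER_CUBIC))
```

```text
[ 0.44365144 -0.40163865  0.09485527] [ 3.14126727e+00 -5.98952647e-04 -5.42276465e-02] [-0.67395022  0.79208969  5.83472241] [ 0.13802904  0.01715754 -0.00309486] 0.12635172984286558
```

View pics/w3c.png

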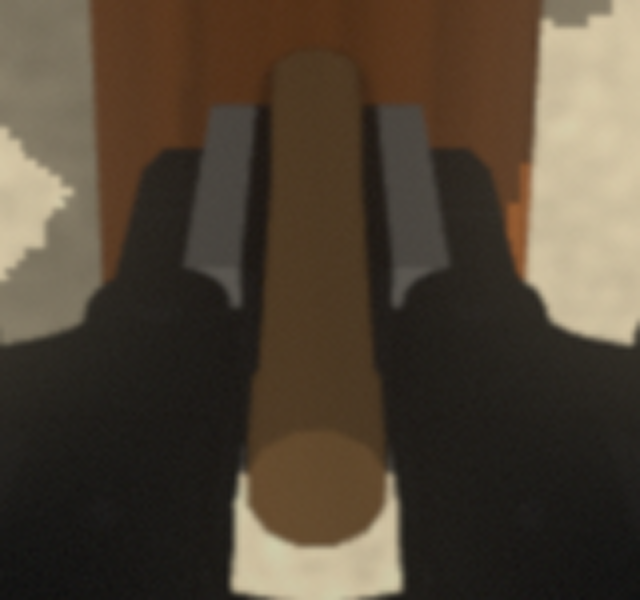

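Run:
```python
from h import *
import pickle
s,c=pickle.load(open('w3.pkl','rb'))
q=onplane(c,278.9,351.9,.12); T=R.from_euler('xyz',s['ee_rot']);print(q,T.inv().apply(q-s['eef_pos'])*1000)
for p in [(270,48),(360,48)]: pass
```

```text
[ 0.44213802 -0.40251126  0.12      ] [ -1.44884009   0.96153243 -25.14528668]
```

Request:
servo_tool:
  moves:
    - [0,0,-0.5,0,0,0]
    - [0,0,-1.2,0,0,0]
    - [0,0,-2.2,0,0,0]
    - [0,0,-3.4,0,0,0]
    - [0,0,-5,0,0,0]
    - [0,0,-7,0,0,0]
    - [0,0,-9,0,0,0]
    - [0,0,-11,0,0,0]
    - [0,0,-12,0,0,0]
    - [0,0,-12,0,0,0]

```text
clock: 6.55
eef_pos: [0.4437, -0.4018, 0.2155]
ee_rot: [3.14, -0.001, -0.054]
ft_force: [0.2, 0.1, 0.8]
opening: 0.126
```

Run:
```python
from h import *
save('wrist','w4.png')
s=bot.observe();print(s['ft_force'],s['wrist_torque'],s['opening'])
go([0.5474-.003,0.2388-.003,0.21],-0.094)
```

```text
[0.06099791 0.10540478 0.36356408] [-0.07265775 -0.03448145  0.02926261] 0.125561072306989
p [ 0.4434 -0.4014  0.2145] rpy [ 3.1415e+00 -2.0000e-04 -5.4200e-02] shift cm [  6.64 -64.18   0.45] rot [ 0.   -0.    0.04]
```

View pics/w4.png

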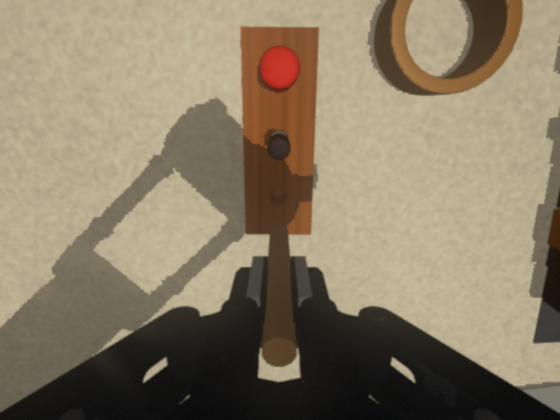

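Dowel is lifted cleanly: its tip shows at about (279,230), empty block hole at (279,197). Now over the release hole.

Request:
servo_tool:
  moves:
    - [0.3,-3,0,0,0,0]
    - [0.8,-8,0,0,0,0.01]
    - [1.4,-14,0,0,0,0.01]
    - [2,-20,0,0,0,0.02]
    - [2.7,-26,0,0,0,0.02]
    - [3.3,-32,0,0,0,0.02]
    - [3.9,-38,0,0,0,0.03]
    - [4.5,-44,0,0,0,0.03]
    - [5.2,-50,0,0,0,0.04]
    - [5.6,-54,0,0,0,0.04]

```text
clock: 7.85
eef_pos: [0.5281, 0.1372, 0.2134]
ee_rot: [-3.141, 0.002, -0.092]
ft_force: [0.4, -0.3, 1.0]
opening: 0.122
```

Run:
```python
from h import *
s=bot.observe();print(np.abs(s['qvel']).max())
go([0.5444,0.2358,0.215],-0.094)
```

```text
0.5694072668948872
p [0.5281 0.1372 0.2134] rpy [-3.1415e+00  1.7000e-03 -9.2400e-02] shift cm [ 0.71 -9.96 -0.16] rot [-0.     0.002  0.002]
```

Request:
servo_tool:
  moves:
    - [0.2,-3,0,0,0,0]
    - [0.4,-6,0,0,0,0]
    - [0.6,-8.5,0,0,0,0]
    - [0.7,-9.7,0,0,0,0]
    - [0.7,-10.1,0,0,0,0]
    - [0.7,-10.1,0,0,0,0]
    - [0.7,-10.1,0,0,0,0]
    - [0.7,-10.1,0,0,0,0]
    - [0.7,-10.1,0,0,0,0]
    - [0.7,-10.1,0,0,0,0]

```text
clock: 9.1
eef_pos: [0.5451, 0.2344, 0.2145]
ee_rot: [-3.141, -0.0, -0.094]
ft_force: [-0.8, 0.1, -1.1]
opening: 0.12
```

Run:
```python
from h import *
import pickle
s=bot.observe();c=bot.calibration('wrist');save('wrist','w5.png');pickle.dump((s,c),open('w5.pkl','wb'));print(s['eef_pos'],s['ee_rot'],s['ft_force'],s['wrist_torque'],s['opening'])
a=cv2.imread('pics/w5.png')
cv2.imwrite('pics/w5c.png',cv2.resize(a[150:270,220:340],None,fx=5,fy=5,interpolation=cv2.INTER_CUBIC))
```

```text
[0.54510624 0.23435042 0.21450896] [-3.14147480e+00 -1.51173344e-04 -9.44711128e-02] [-0.78308374  0.07781872 -1.06338803] [ 0.0383595  -0.02686381  0.02269419] 0.11990398639371212
```

View pics/w5.png

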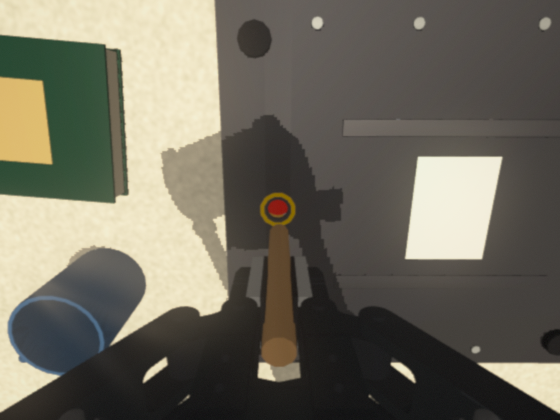

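View pics/w5c.png

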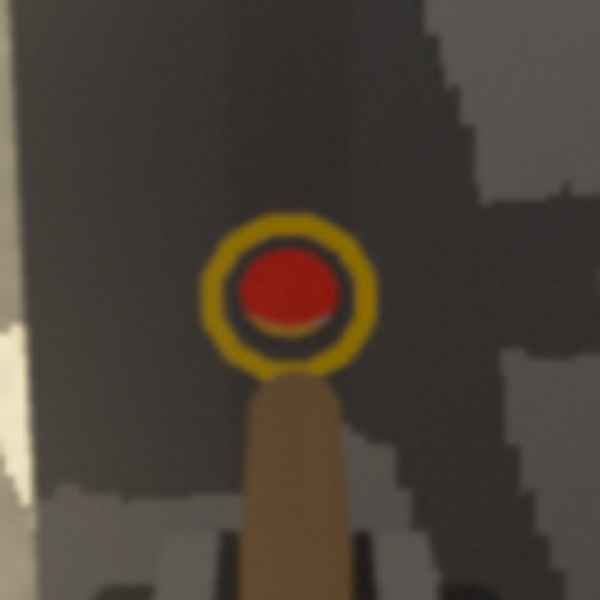

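Run:
```python
from h import *
import pickle
s,c=pickle.load(open('w5.pkl','rb'));T=R.from_euler('xyz',s['ee_rot']);p=s['eef_pos']
f=lambda p,k,o:((p[0]+.5)/k-.5+o[0],(p[1]+.5)/k-.5+o[1])
h=onplane(c,*f((290,296),5,(220,150)),.09); print('hole',h)
for z,u,v in [(p[2]-.085,*f((296,415),5,(220,150))),(p[2]+.025,279,351.5)]:
    q=onplane(c,u,v,z);print('dowel',q,'in tool mm',1000*T.inv().apply(q-p))
t=p+T.apply([-.00145,.00096,.085]);print('pred tip px',proj(c,t))
q=onplane(c,*f((296,415),5,(220,150)),p[2]-.085)
print('needed shift cm',100*T.inv().apply(h-q))
S=pickle.load(open('c0.pkl','rb'));
print(tri([(c,*f((290,296),5,(220,150))),(S['scene'],*f((556,213),6,(250,160))),(S['side'],*f((259,109),6,(190,170)))]))
```

```text
hole [0.54640195 0.23392546 0.09      ]
dowel [0.54265435 0.2334536  0.12950896] in tool mm [-2.36920789  1.13412841 84.99950974]
dowel [0.5436411  0.23349932 0.23950896] in tool mm [ -1.3745469    0.98256466 -25.00032405]
pred tip px [278.52714069 231.25698603]
needed shift cm [ 0.36804001 -0.0818622   3.95096087]
(array([0.54688286, 0.23635654, 0.09028557]), [np.float64(0.0024710229892984316), np.float64(0.0026882909669969234), np.float64(0.0007937329588950714)])
```

Request:
servo_tool:
  moves:
    - [0.1,-0.02,0.3,0,0,0]
    - [0.2,-0.04,0.8,0,0,0]
    - [0.32,-0.07,1.4,0,0,0]
    - [0.32,-0.07,2,0,0,0]
    - [0.32,-0.07,2.5,0,0,0]
    - [0.32,-0.07,2.9,0,0,0]
    - [0.32,-0.07,3.1,0,0,0]
    - [0.32,-0.07,3.2,0,0,0]
    - [0.32,-0.07,3.2,0,0,0]
    - [0.32,-0.07,3.2,0,0,0]

```text
clock: 10.4
eef_pos: [0.5485, 0.2349, 0.1826]
ee_rot: [-3.141, -0.0, -0.094]
ft_force: [0.4, -0.2, -0.0]
opening: 0.122
```

Run:
```python
from h import *
import pickle
s=bot.observe();c=bot.calibration('wrist');save('wrist','w6.png');pickle.dump((s,c),open('w6.pkl','wb'));print(s['eef_pos'],s['ee_rot'],s['ft_force'],s['wrist_torque'],s['opening'])
a=cv2.imread('pics/w6.png')
cv2.imwrite('pics/w6c.png',cv2.resize(a[180:280,230:330],None,fx=6,fy=6,interpolation=cv2.INTER_CUBIC))
a=save('side','s6.png')[:,:,::-1]
cv2.imwrite('pics/s6c.png',cv2.resize(a[140:230,190:290],None,fx=6,fy=6,interpolation=cv2.INTER_CUBIC))
```

```text
[0.54845391 0.23494611 0.1826344 ] [-3.14134433e+00 -4.55537462e-04 -9.41912737e-02] [ 0.35096948 -0.1834372  -0.04446827] [-0.02494497  0.00623843 -0.02304232] 0.12218992871187623
```

View pics/w6c.png

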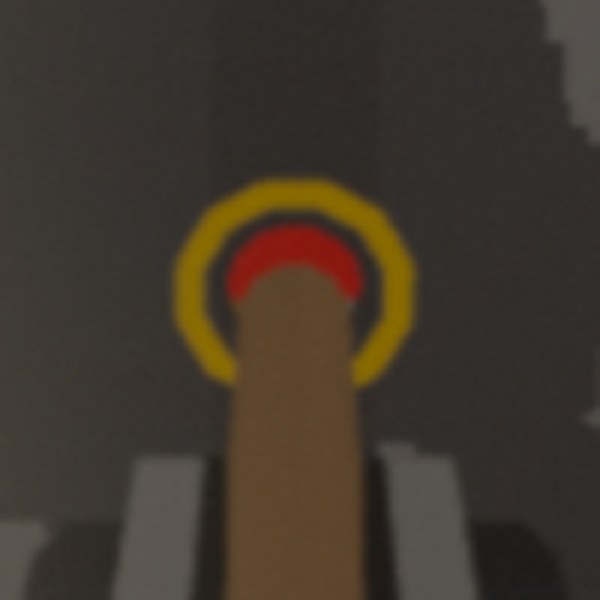

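View pics/s6c.png

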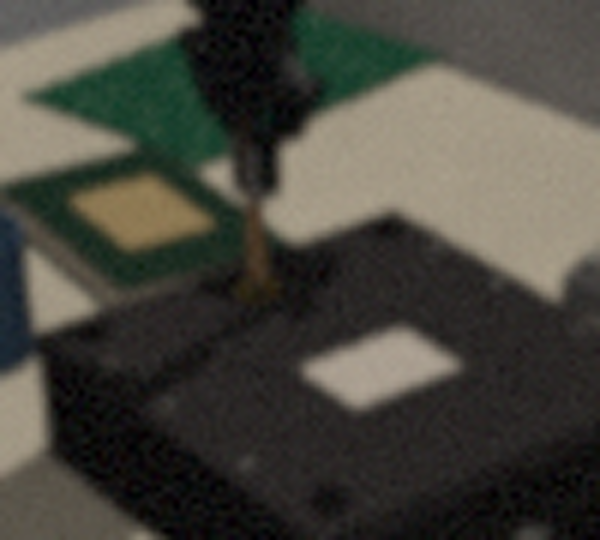

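Run:
```python
from h import *
import pickle
s,c=pickle.load(open('w6.pkl','rb'));T=R.from_euler('xyz',s['ee_rot']);p=s['eef_pos']
f=lambda p,k,o:((p[0]+.5)/k-.5+o[0],(p[1]+.5)/k-.5+o[1])
h=onplane(c,*f((295,288),6,(230,180)),.09)
q=onplane(c,*f((296,318),6,(230,180)),p[2]-.085);print(h,q,1000*T.inv().apply(q-p))
print('needed shift cm',100*T.inv().apply(h-q))
# outline pixel check: circles
for nm,ctr,r in [('tip',q,.006),('holewall',h,.0075),('chamf',h,.0085)]:
    P=np.array([proj(c,ctr+r*np.array([np.cos(a),np.sin(a),0])) for a in np.linspace(0,6.28,60)]);P=(P-[230,180]+.5)*6-.5
    print(nm,P.min(0),P.max(0))
```

```text
[0.5466015  0.23403746 0.09      ] [0.5460263  0.23399707 0.0976344 ] [-2.3663104   1.19426197 84.99863694]
needed shift cm [ 0.0565371  -0.00924207  0.76346822]
tip [239.76255334 265.02385529] [352.17905274 370.07144742]
holewall [226.94250204 223.47281721] [362.98318675 351.20550283]
chamf [217.86915951 214.77062081] [372.04297619 359.53855419]
```

Tip is about 0.6 mm off the hole centre; entering the hole with a small x correction.

Request:
servo_tool:
  moves:
    - [0.05,0,0.1,0,0,0]
    - [0.05,0,0.3,0,0,0]
    - [0.05,0,0.45,0,0,0]
    - [0.05,0,0.6,0,0,0]
    - [0.05,0,0.75,0,0,0]
    - [0.05,0,0.85,0,0,0]
    - [0.05,0,0.95,0,0,0]
    - [0.05,0,1.05,0,0,0]
    - [0.05,0,1.1,0,0,0]
    - [0.05,0,1.1,0,0,0]

```text
clock: 11.75
eef_pos: [0.5488, 0.2349, 0.1714]
ee_rot: [-3.142, -0.0, -0.094]
ft_force: [-0.2, -0.2, -1.5]
opening: 0.122
```

Run:
```python
from h import *
s=bot.observe();print(s['eef_pos'],s['ft_force'],s['wrist_torque'])
a=save('wrist','w7.png')[:,:,::-1]
cv2.imwrite('pics/w7c.png',cv2.resize(a[180:300,220:340],None,fx=4,fy=4,interpolation=cv2.INTER_CUBIC))
```

```text
[0.54881362 0.23487961 0.17140264] [-0.24413208 -0.24958078 -1.46578027] [ 0.00665455  0.01763896 -0.00567693]
```

View pics/w7c.png

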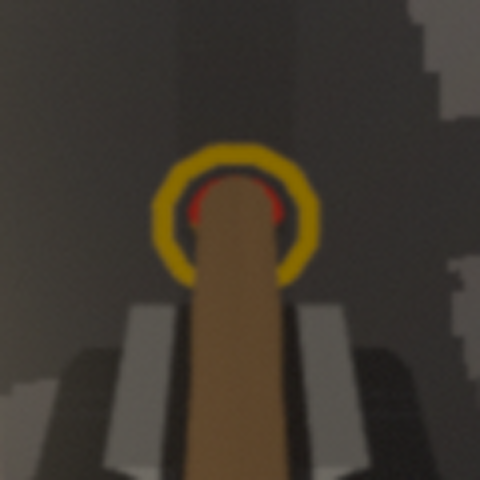

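Request:
servo_tool:
  moves:
    - [0,0,0.04,0,0,0]
    - [0,0,0.08,0,0,0]
    - [0,0,0.12,0,0,0]
    - [0,0,0.17,0,0,0]
    - [0,0,0.22,0,0,0]
    - [0,0,0.27,0,0,0]
    - [0,0,0.32,0,0,0]
    - [0,0,0.36,0,0,0]
    - [0,0,0.4,0,0,0]
    - [0,0,0.4,0,0,0]

```text
clock: 13.05
eef_pos: [0.5488, 0.2349, 0.1674]
ee_rot: [-3.142, 0.0, -0.094]
ft_force: [0.3, 0.3, -0.6]
opening: 0.125
```

Tip ≈ 82.4 mm; no contact yet.

Request:
servo_tool:
  moves:
    - [0,0,0.04,0,0,0]
    - [0,0,0.08,0,0,0]
    - [0,0,0.12,0,0,0]
    - [0,0,0.17,0,0,0]
    - [0,0,0.22,0,0,0]
    - [0,0,0.27,0,0,0]
    - [0,0,0.32,0,0,0]
    - [0,0,0.35,0,0,0]
    - [0,0,0.35,0,0,0]
    - [0,0,0.35,0,0,0]

```text
clock: 14.3
eef_pos: [0.5489, 0.2349, 0.1639]
ee_rot: [-3.141, -0.0, -0.094]
ft_force: [-0.4, -0.2, 0.3]
opening: 0.123
```

Request:
servo_tool:
  moves:
    - [0,0,0.04,0,0,0]
    - [0,0,0.08,0,0,0]
    - [0,0,0.12,0,0,0]
    - [0,0,0.17,0,0,0]
    - [0,0,0.22,0,0,0]
    - [0,0,0.27,0,0,0]
    - [0,0,0.32,0,0,0]
    - [0,0,0.35,0,0,0]
    - [0,0,0.35,0,0,0]
    - [0,0,0.35,0,0,0]

```text
clock: 15.55
eef_pos: [0.5488, 0.2349, 0.1604]
ee_rot: [-3.141, -0.0, -0.094]
ft_force: [-0.5, 0.1, -0.1]
opening: 0.12
```

Request:
servo_tool:
  moves:
    - [0,0,0.04,0,0,0]
    - [0,0,0.08,0,0,0]
    - [0,0,0.12,0,0,0]
    - [0,0,0.17,0,0,0]
    - [0,0,0.22,0,0,0]
    - [0,0,0.27,0,0,0]
    - [0,0,0.32,0,0,0]
    - [0,0,0.35,0,0,0]
    - [0,0,0.35,0,0,0]
    - [0,0,0.35,0,0,0]

```text
clock: 16.8
eef_pos: [0.5489, 0.2349, 0.1569]
ee_rot: [-3.142, -0.0, -0.094]
ft_force: [0.2, -0.0, -0.4]
opening: 0.124
```

Request:
servo_tool:
  moves:
    - [0,0,0.04,0,0,0]
    - [0,0,0.08,0,0,0]
    - [0,0,0.12,0,0,0]
    - [0,0,0.17,0,0,0]
    - [0,0,0.22,0,0,0]
    - [0,0,0.27,0,0,0]
    - [0,0,0.32,0,0,0]
    - [0,0,0.35,0,0,0]
    - [0,0,0.35,0,0,0]
    - [0,0,0.35,0,0,0]

```text
clock: 18.05
eef_pos: [0.5488, 0.2349, 0.1534]
ee_rot: [-3.141, -0.0, -0.094]
ft_force: [-0.3, 0.4, -0.1]
opening: 0.124
```

Request:
servo_tool:
  moves:
    - [0,0,0.04,0,0,0]
    - [0,0,0.08,0,0,0]
    - [0,0,0.12,0,0,0]
    - [0,0,0.17,0,0,0]
    - [0,0,0.22,0,0,0]
    - [0,0,0.27,0,0,0]
    - [0,0,0.3,0,0,0]
    - [0,0,0.3,0,0,0]
    - [0,0,0.3,0,0,0]
    - [0,0,0.3,0,0,0]

```text
clock: 19.3
eef_pos: [0.549, 0.2349, 0.1513]
ee_rot: [-3.141, -0.001, -0.094]
ft_force: [-1.2, -0.0, 5.5]
opening: 0.124
```

Request:
servo_tool:
  moves:
    - [0,0,0.02,0,0,0]
    - [0,0,0.04,0,0,0]
    - [0,0,0.06,0,0,0]
    - [0,0,0.08,0,0,0]
    - [0,0,0.1,0,0,0]
    - [0,0,0.12,0,0,0]
    - [0,0,0.14,0,0,0]
    - [0,0,0.15,0,0,0]
    - [0,0,0.15,0,0,0]
    - [0,0,0.15,0,0,0]

```text
clock: 20.55
eef_pos: [0.5492, 0.235, 0.1506]
ee_rot: [-3.141, -0.002, -0.094]
ft_force: [-2.1, -1.5, 8.7]
opening: 0.121
```

Request:
servo_tool:
  moves:
    - [0,0,0.02,0,0,0]
    - [0,0,0.03,0,0,0]
    - [0,0,0.04,0,0,0]
    - [0,0,0.06,0,0,0]
    - [0,0,0.07,0,0,0]
    - [0,0,0.08,0,0,0]
    - [0,0,0.1,0,0,0]
    - [0,0,0.1,0,0,0]
    - [0,0,0.1,0,0,0]
    - [0,0,0.1,0,0,0]

```text
clock: 21.8
eef_pos: [0.5491, 0.235, 0.1496]
ee_rot: [-3.141, -0.002, -0.094]
ft_force: [-1.1, 0.2, 8.5]
opening: 0.125
```

Run:
```python
from h import *
s=bot.observe();print(s['eef_pos'],s['ee_rot'],s['ft_force'],s['wrist_torque'])
a=save('wrist','w8.png')[:,:,::-1]
cv2.imwrite('pics/w8c.png',cv2.resize(a[180:380,180:380],None,fx=3,fy=3,interpolation=cv2.INTER_CUBIC))
```

```text
[0.54914384 0.23500214 0.14958053] [-3.14085644e+00 -1.64884495e-03 -9.41595142e-02] [-1.14032665  0.21075742  8.46784609] [-0.12962979  0.46366424  0.03588842]
```

View pics/w8c.png

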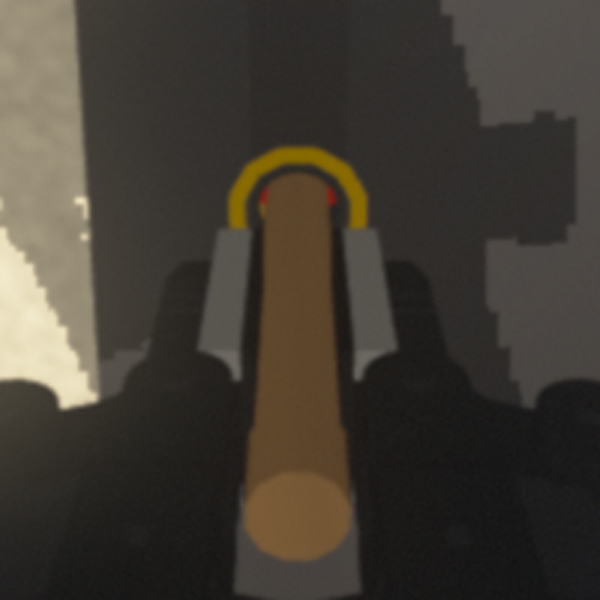

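Request:
servo_tool:
  moves:
    - [0,0,0.02,0,0,0]
    - [0,0,0.04,0,0,0]
    - [0,0,0.06,0,0,0]
    - [0,0,0.08,0,0,0]
    - [0,0,0.1,0,0,0]
    - [0,0,0.12,0,0,0]
    - [0,0,0.14,0,0,0]
    - [0,0,0.15,0,0,0]
    - [0,0,0.15,0,0,0]
    - [0,0,0.15,0,0,0]

```text
clock: 23.1
eef_pos: [0.5491, 0.235, 0.1481]
ee_rot: [-3.141, -0.002, -0.094]
ft_force: [-1.0, -0.5, 8.1]
opening: 0.126
```

```bash
cat > dr.py <<'E'
from h import *
import sys
a=save('side','d%s.png'%sys.argv[1]).astype(int)
b=cv2.imread('pics/s6.png')[:,:,::-1].astype(int)
print('diff front region',np.abs(a-b)[190:260,225:330].mean(),'ref',np.abs(a-b)[300:400,400:540].mean())
s=bot.observe();print(s['eef_pos'],s['ee_rot'],s['ft_force'],s['clock'])
E
python3 dr.py 1
```

```text
diff front region 3.3634920634920635 ref 3.210857142857143
[0.54916125 0.23500001 0.14807401] [-3.14085124e+00 -1.65444674e-03 -9.41788816e-02] [-2.29308166 -0.69614355  8.65910669] 23.15
```

Request:
servo_tool:
  moves:
    - [0,0,0.01,0,0,0]
    - [0,0,0.02,0,0,0]
    - [0,0,0.03,0,0,0]
    - [0,0,0.04,0,0,0]
    - [0,0,0.05,0,0,0]
    - [0,0,0.06,0,0,0]
    - [0,0,0.07,0,0,0]
    - [0,0,0.08,0,0,0]
    - [0,0,0.08,0,0,0]
    - [0,0,0.08,0,0,0]

```text
clock: 24.4
eef_pos: [0.5492, 0.235, 0.1474]
ee_rot: [-3.141, -0.002, -0.094]
ft_force: [-1.8, -1.5, 9.3]
opening: 0.118
```

```bash
python3 dr.py 2
```

```text
diff front region 3.377687074829932 ref 3.1554761904761905
[0.5491521  0.23501319 0.14733322] [-3.14083324e+00 -1.68425830e-03 -9.41265878e-02] [-1.83128342 -0.85485846  9.65383093] 24.45
```

Request:
servo_tool:
  moves:
    - [0,0,0.01,0,0,0]
    - [0,0,0.02,0,0,0]
    - [0,0,0.03,0,0,0]
    - [0,0,0.04,0,0,0]
    - [0,0,0.05,0,0,0]
    - [0,0,0.06,0,0,0]
    - [0,0,0.06,0,0,0]
    - [0,0,0.06,0,0,0]
    - [0,0,0.06,0,0,0]
    - [0,0,0.06,0,0,0]

```text
clock: 25.7
eef_pos: [0.5492, 0.235, 0.1468]
ee_rot: [-3.141, -0.002, -0.094]
ft_force: [-1.5, -0.2, 9.7]
opening: 0.124
```

```bash
python3 dr.py 3
```

```text
diff front region 3.3727437641723355 ref 3.2131904761904764
[0.54918953 0.23500134 0.14676723] [-3.14083571e+00 -1.74481873e-03 -9.41473869e-02] [-1.57696243 -1.84259391  9.05250983] 25.75
```

Request:
servo_tool:
  moves:
    - [0,0,0.01,0,0,0]
    - [0,0,0.02,0,0,0]
    - [0,0,0.03,0,0,0]
    - [0,0,0.04,0,0,0]
    - [0,0,0.05,0,0,0]
    - [0,0,0.06,0,0,0]
    - [0,0,0.06,0,0,0]
    - [0,0,0.06,0,0,0]
    - [0,0,0.06,0,0,0]
    - [0,0,0.06,0,0,0]

```text
clock: 27.0
eef_pos: [0.5492, 0.235, 0.1462]
ee_rot: [-3.141, -0.002, -0.094]
ft_force: [-2.6, -1.3, 9.6]
opening: 0.126
```

```bash
python3 dr.py 4
```

```text
diff front region 3.3656689342403627 ref 3.1803333333333335
[0.54918928 0.23500204 0.14619452] [-3.14081334e+00 -1.76850095e-03 -9.41598205e-02] [-1.14328668 -0.21654876  9.85466198] 27.05
```

Request:
servo_tool:
  moves:
    - [0,0,0.01,0,0,0]
    - [0,0,0.02,0,0,0]
    - [0,0,0.03,0,0,0]
    - [0,0,0.04,0,0,0]
    - [0,0,0.05,0,0,0]
    - [0,0,0.05,0,0,0]
    - [0,0,0.05,0,0,0]
    - [0,0,0.05,0,0,0]
    - [0,0,0.05,0,0,0]
    - [0,0,0.05,0,0,0]

```text
clock: 28.3
eef_pos: [0.5492, 0.235, 0.1457]
ee_rot: [-3.141, -0.002, -0.094]
ft_force: [-1.5, 0.3, 9.7]
opening: 0.121
```

```bash
python3 dr.py 5
```

```text
diff front region 3.4069387755102043 ref 3.192833333333333
[0.54917783 0.2350185  0.14571558] [-3.14081182e+00 -1.77487094e-03 -9.41218150e-02] [-1.97156246 -0.25691854  9.51004742] 28.35
```

Request:
servo_tool:
  moves:
    - [0,0,0.01,0,0,0]
    - [0,0,0.02,0,0,0]
    - [0,0,0.03,0,0,0]
    - [0,0,0.04,0,0,0]
    - [0,0,0.05,0,0,0]
    - [0,0,0.05,0,0,0]
    - [0,0,0.05,0,0,0]
    - [0,0,0.05,0,0,0]
    - [0,0,0.05,0,0,0]
    - [0,0,0.05,0,0,0]

```text
clock: 29.6
eef_pos: [0.5492, 0.235, 0.1453]
ee_rot: [-3.141, -0.002, -0.094]
ft_force: [-1.4, -0.4, 9.6]
opening: 0.127
```

```bash
python3 dr.py 6
```

```text
diff front region 3.437687074829932 ref 3.1852857142857145
[0.54919661 0.23503575 0.14528557] [-3.14077752e+00 -1.81096076e-03 -9.41413523e-02] [-1.19413592 -0.97838511  9.88736636] 29.65
```

Request:
servo_tool:
  moves:
    - [0,0,0.01,0,0,0]
    - [0,0,0.02,0,0,0]
    - [0,0,0.03,0,0,0]
    - [0,0,0.04,0,0,0]
    - [0,0,0.05,0,0,0]
    - [0,0,0.05,0,0,0]
    - [0,0,0.05,0,0,0]
    - [0,0,0.05,0,0,0]
    - [0,0,0.05,0,0,0]
    - [0,0,0.05,0,0,0]

```text
clock: 30.9
eef_pos: [0.5491, 0.235, 0.1442]
ee_rot: [-3.141, -0.001, -0.094]
ft_force: [-1.0, -0.9, 7.5]
opening: 0.126
```

```bash
python3 dr.py 7
python3 - <<'E'
from h import *
a=save('wrist','w9.png')[:,:,::-1]
b=cv2.imread('pics/w8.png');k=np.s_[180:380,180:380]
cv2.imwrite('pics/w9c.png',cv2.resize(np.hstack([b[k],a[k]]),None,fx=2,fy=2,interpolation=cv2.INTER_CUBIC))
a=cv2.imread('pics/d7.png');b=cv2.imread('pics/s6.png');k=np.s_[140:260,180:330]
cv2.imwrite('pics/d7c.png',cv2.resize(np.hstack([b[k],a[k]]),None,fx=2.6,fy=2.6))
E
```

```text
diff front region 26.52684807256236 ref 3.2909285714285716
[0.54904807 0.23502076 0.14414378] [-3.14091909e+00 -1.23373832e-03 -9.41594410e-02] [-1.85343907 -0.90668186  6.27202736] 30.95
```

View pics/w9c.png

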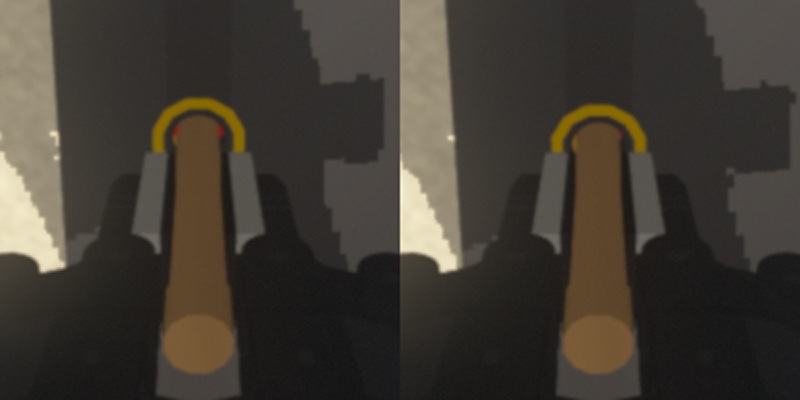

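View pics/d7c.png

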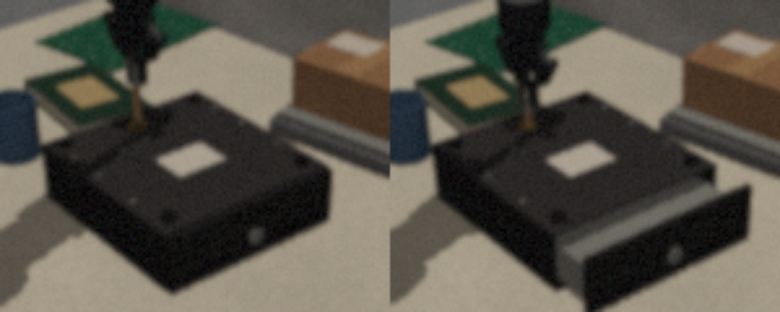

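Drawer sprang out, peak force ~10 N. The dowel has not slipped. Withdrawing.

Request:
servo_tool:
  moves:
    - [0,0,-0.3,0,0,0]
    - [0,0,-0.8,0,0,0]
    - [0,0,-1.5,0,0,0]
    - [0,0,-2.3,0,0,0]
    - [0,0,-3.3,0,0,0]
    - [0,0,-4.3,0,0,0]
    - [0,0,-5.3,0,0,0]
    - [0,0,-6.3,0,0,0]
    - [0,0,-7.1,0,0,0]
    - [0,0,-7.4,0,0,0]

```text
clock: 32.25
eef_pos: [0.5491, 0.235, 0.2176]
ee_rot: [-3.141, -0.001, -0.094]
ft_force: [0.5, 1.1, 0.5]
opening: 0.122
```

Run:
```python
from h import *
s=bot.observe();print(s['ft_force'],s['wrist_torque'],s['opening'])
go([0.4437,-0.4016,0.215],-0.054)
```

```text
[0.54588991 1.07295294 0.51150129] [-0.01004622  0.0427847   0.0417458 ] 0.12176998294086554
p [0.5491 0.235  0.2176] rpy [-3.1411e+00 -9.0000e-04 -9.4200e-02] shift cm [-4.5  64.36  0.23] rot [-0.    -0.001 -0.04 ]
```

Request:
servo_tool:
  moves:
    - [-0.2,3,0,0,0,0]
    - [-0.6,8,0,0,0,-0.01]
    - [-1,14,0,0,0,-0.01]
    - [-1.4,20,0,0,0,-0.02]
    - [-1.8,26,0,0,0,-0.02]
    - [-2.2,32,0,0,0,-0.02]
    - [-2.6,38,0,0,0,-0.03]
    - [-3,44,0,0,0,-0.03]
    - [-3.5,50,0,0,0,-0.04]
    - [-3.9,55.5,0,0,0,-0.04]

```text
clock: 33.5
eef_pos: [0.4571, -0.316, 0.2168]
ee_rot: [-3.141, -0.0, -0.055]
ft_force: [1.2, 0.2, -0.3]
opening: 0.123
```

Request:
servo_tool:
  moves:
    - [-0.5,4,0,0,0,0]
    - [-0.9,7.2,0,0,0,0]
    - [-1,8.6,0,0,0,0]
    - [-1,8.86,0,0,0,0]
    - [-1,8.86,0,0,0,0]
    - [-1,8.86,0,0,0,0]
    - [-1,8.86,0,0,0,0]
    - [-1,8.86,0,0,0,0]
    - [-1,8.86,0,0,0,0]
    - [-1,8.86,0,0,0,0]

```text
clock: 34.75
eef_pos: [0.443, -0.4019, 0.2169]
ee_rot: [-3.142, -0.0, -0.054]
ft_force: [0.6, 0.4, -0.2]
opening: 0.122
```

Run:
```python
from h import *
a=save('wrist','w10.png')[:,:,::-1]
cv2.imwrite('pics/w10c.png',cv2.resize(a[150:270,220:340],None,fx=5,fy=5,interpolation=cv2.INTER_CUBIC))
go([0.4437,-0.4016,0.215],-0.054)
```

```text
p [ 0.443  -0.4019  0.2169] rpy [-3.1415 -0.     -0.0542] shift cm [ 0.07 -0.04  0.19] rot [-0. -0. -0.]
```

View pics/w10c.png

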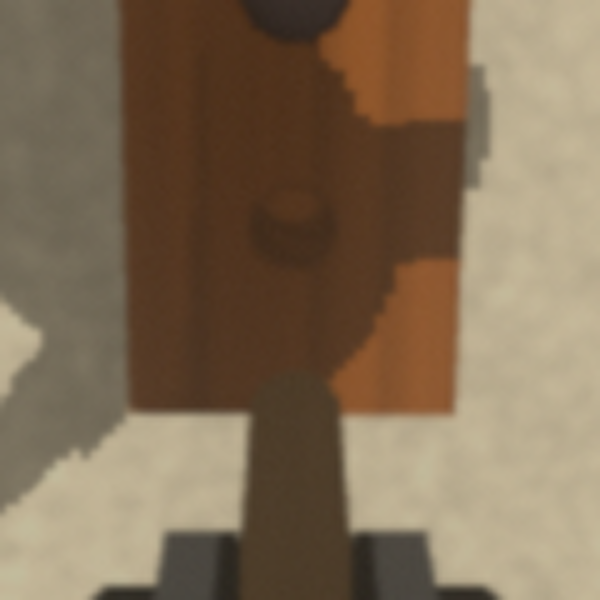

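Request:
servo_tool:
  moves:
    - [0.07,-0.03,0.5,0,0,0]
    - [0.07,-0.03,1.5,0,0,0]
    - [0.07,-0.03,2.8,0,0,0]
    - [0.07,-0.03,4.1,0,0,0]
    - [0.07,-0.03,5.4,0,0,0]
    - [0.07,-0.03,6.5,0,0,0]
    - [0.07,-0.03,7.2,0,0,0]
    - [0.07,-0.03,7.7,0,0,0]
    - [0.07,-0.03,8,0,0,0]
    - [0.07,-0.03,8,0,0,0]

```text
clock: 36.05
eef_pos: [0.4438, -0.4017, 0.1369]
ee_rot: [3.142, -0.0, -0.054]
ft_force: [0.6, 0.9, -0.5]
opening: 0.119
```

Run:
```python
from h import *
import pickle
s=bot.observe();c=bot.calibration('wrist')
a=save('wrist','w11.png')[:,:,::-1]
cv2.imwrite('pics/w11c.png',cv2.resize(a[180:280,230:330],None,fx=6,fy=6,interpolation=cv2.INTER_CUBIC))
T=R.from_euler('xyz',s['ee_rot']);p=s['eef_pos']
for nm,ctr,r in [('tip',p+T.apply([-.00236,.0012,.085]),.006),('hole',np.array([p[0]-.00236,p[1]-.0012,.045]),.0075)]:
    P=np.array([proj(c,ctr+r*np.array([np.cos(a),np.sin(a),0])) for a in np.linspace(0,6.28,60)]);P=(P-[230,180]+.5)*6-.5
    print(nm,P.min(0),P.max(0))
print(s['ft_force'])
go([0.4437,-0.4016,0.0955],-0.054)
```

```text
tip [239.88466493 264.78218033] [352.36848122 369.79902624]
hole [228.87344923 229.81812624] [365.33276821 357.68511281]
[ 0.57499851  0.88343539 -0.47684986]
p [ 0.4438 -0.4018  0.1371] rpy [ 3.1414e+00 -3.0000e-04 -5.4200e-02] shift cm [-0.01 -0.02  4.16] rot [ 0. -0. -0.]
```

View pics/w11c.png

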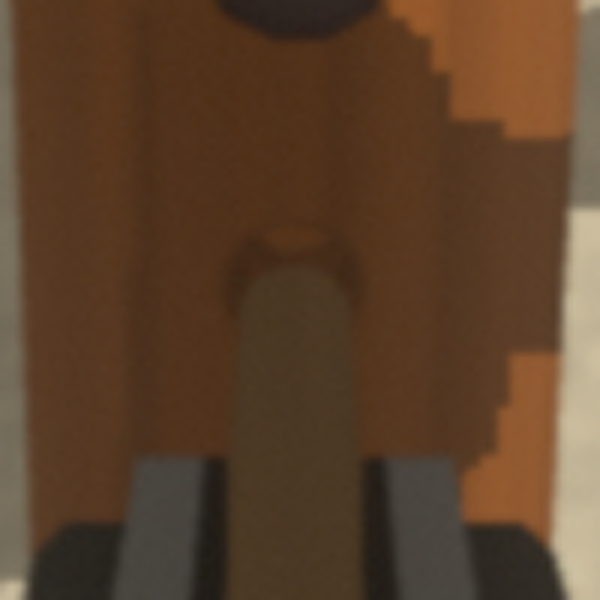

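Request:
servo_tool:
  moves:
    - [0.02,-0.02,0.2,0,0,0]
    - [0.02,-0.02,0.5,0,0,0]
    - [0.02,-0.02,0.9,0,0,0]
    - [0.02,-0.02,1.4,0,0,0]
    - [0.02,-0.02,1.9,0,0,0]
    - [0.02,-0.02,2.4,0,0,0]
    - [0.02,-0.02,2.9,0,0,0]
    - [0.02,-0.02,3.4,0,0,0]
    - [0.02,-0.02,3.8,0,0,0]
    - [0.02,-0.02,4.05,0,0,0]

```text
clock: 37.35
eef_pos: [0.4439, -0.4014, 0.0961]
ee_rot: [-3.141, 0.0, -0.054]
ft_force: [0.4, -0.3, 0.3]
opening: 0.12
```

Request:
servo_tool:
  moves:
    - [0,0,0.06,0,0,0]
    - [0,0,0.06,0,0,0]
    - [0,0,0.06,0,0,0]
    - [0,0,0.06,0,0,0]
    - [0,0,0.06,0,0,0]
    - [0,0,0.06,0,0,0]
    - [0,0,-0.5,0,0,0]
    - [0,0,-1.5,0,0,0]
    - [0,0,-3,0,0,0]
    - [0,0,-5,0,0,0]
  jaw: 60

```text
clock: 38.6
eef_pos: [0.444, -0.4015, 0.1476]
ee_rot: [3.142, -0.0, -0.054]
ft_force: [-0.2, -0.1, -0.2]
opening: 0.6
```

Request:
servo_tool:
  moves:
    - [0,0,-2,0,0,0]
    - [0,0,-4,0,0,0]
    - [0,0,-5.5,0,0,0]
    - [0,0,-6,0,0,0]
    - [0,0,-6,0,0,0]
    - [0,0,-6,0,0,0]
    - [0,0,-6,0,0,0]
    - [0,0,-6,0,0,0]
    - [0,0,-6,0,0,0]
    - [0,0,-6,0,0,0]

```text
clock: 39.85
eef_pos: [0.4439, -0.4015, 0.2063]
ee_rot: [-3.141, 0.0, -0.054]
ft_force: [0.4, -0.5, -0.1]
opening: 0.599
```

Run:
```python
from h import *
import pickle
save('wrist','w12.png')
c={n:bot.calibration(n) for n in ['scene','side']};pickle.dump(c,open('c2.pkl','wb'))
a=save('scene','sc2.png')[:,:,::-1];b=save('side','sd2.png')[:,:,::-1]
cv2.imwrite('pics/sc2c.png',cv2.resize(a[150:270,230:380],None,fx=5,fy=5,interpolation=cv2.INTER_CUBIC))
cv2.imwrite('pics/sd2c.png',cv2.resize(b[160:270,190:335],None,fx=5,fy=5,interpolation=cv2.INTER_CUBIC))
```

```text
(no output)
```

View pics/w12.png

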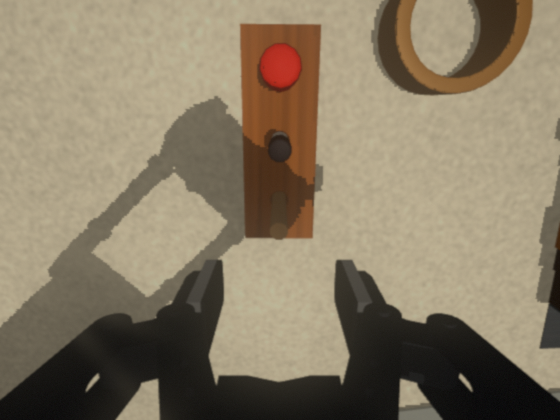

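View pics/sc2c.png

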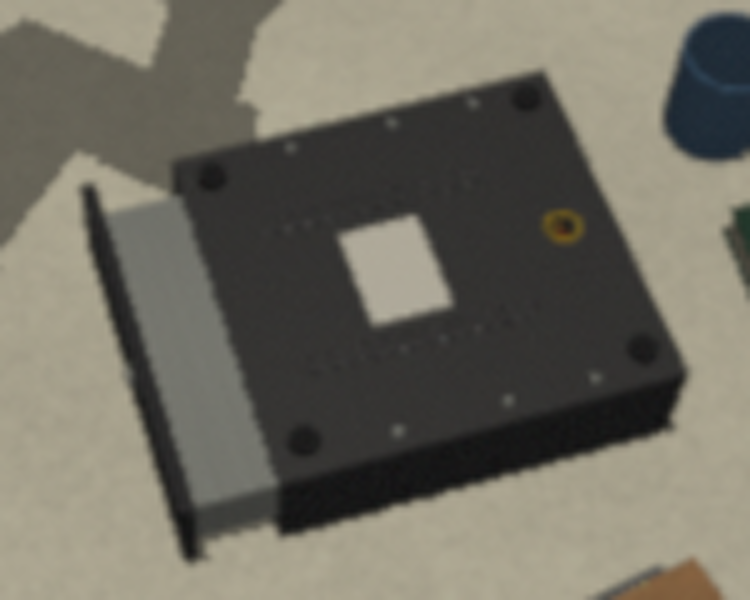

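View pics/sd2c.png

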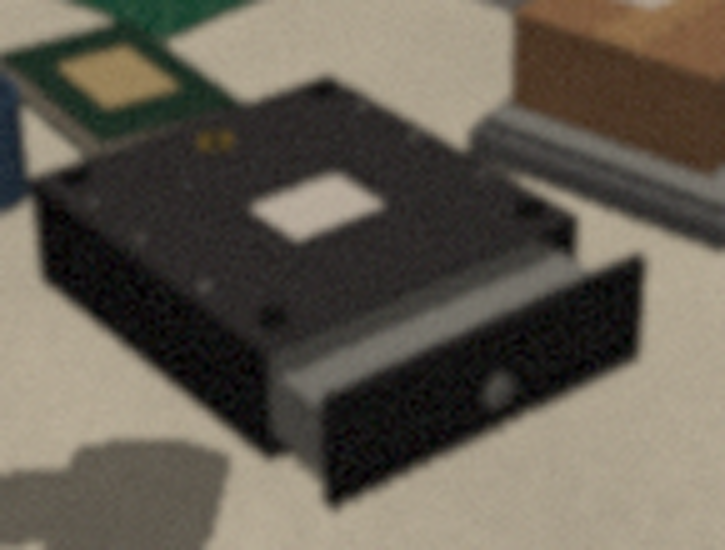

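Run:
```python
from h import *
import pickle
c=pickle.load(open('c2.pkl','rb'))
f=lambda p,k,o:((p[0]+.5)/k-.5+o[0],(p[1]+.5)/k-.5+o[1])
s=lambda *p:f(p,5,(230,150));d=lambda *p:f(p,5,(190,160))
r=[]
for a,b in [((90,187),(330,393)),((188,518),(643,258))]:
    print(tri([(c['scene'],*s(*a)),(c['side'],*d(*b))]),onplane(c['scene'],*s(*a),.088)); r.append(onplane(c['scene'],*s(*a),.088))
print((r[0]+r[1])/2)
F=[onplane(c['scene'],*s(*p),.098) for p in [(211,178),(526,97),(643,348),(304,440)]]
ctr=np.mean(F,0);ux=(F[1]+F[2]-F[0]-F[3]);ux/=np.linalg.norm(ux);print('till',ctr,ux, 'yaw',np.arctan2(ux[1],ux[0]))
e0=ctr-ux*.144;print('edge at 0',e0,'at .06',e0-ux*.06)
go([0.516,-0.088,0.20],-0.09)
```

```text
(array([ 0.38079005, -0.07136377,  0.08860289]), [np.float64(0.0010511786731938904), np.float64(0.001051178673193859)]) [ 0.37961919 -0.07036288  0.088     ]
(array([ 0.65725012, -0.0994618 ,  0.0824629 ]), [np.float64(0.0002314463475002246), np.float64(0.00023144634750037104)]) [ 0.65955816 -0.09999379  0.088     ]
[ 0.51958867 -0.08517833  0.088     ]
till [0.53761415 0.12804228 0.098     ] [0.0902765  0.99591674 0.        ] yaw 1.480396748899977
edge at 0 [ 0.52461434 -0.01536974  0.098     ] at .06 [ 0.51919775 -0.07512474  0.098     ]
p [ 0.4439 -0.4015  0.2064] rpy [-3.1415 -0.     -0.0542] shift cm [  5.5  -31.69   0.64] rot [-0.    -0.     0.036]
```

Request:
servo_tool:
  moves:
    - [0.5,-3,0.2,0,0,0]
    - [1.4,-8,0.7,0,0,0.01]
    - [2.4,-14,1.3,0,0,0.01]
    - [3.5,-20,2,0,0,0.02]
    - [4.5,-26,2.7,0,0,0.03]
    - [5.3,-30,3.3,0,0,0.036]
    - [5.6,-31.6,3.6,0,0,0.036]
    - [5.7,-31.8,3.6,0,0,0.036]
    - [5.7,-31.8,3.6,0,0,0.036]
    - [5.7,-31.8,3.6,0,0,0.036]
  jaw: 50

```text
clock: 41.25
eef_pos: [0.5181, -0.0884, 0.1706]
ee_rot: [3.141, -0.0, -0.092]
ft_force: [0.2, -0.8, -0.1]
opening: 0.502
```

Run:
```python
from h import *
import pickle
s=bot.observe();c=bot.calibration('wrist');save('wrist','w13.png');pickle.dump((s,c),open('w13.pkl','wb'));print(s['eef_pos'],s['ee_rot'])
```

```text
[ 0.51811179 -0.08842265  0.17056732] [ 3.14112354e+00 -3.92161950e-04 -9.18999253e-02]
```

View pics/w13.png

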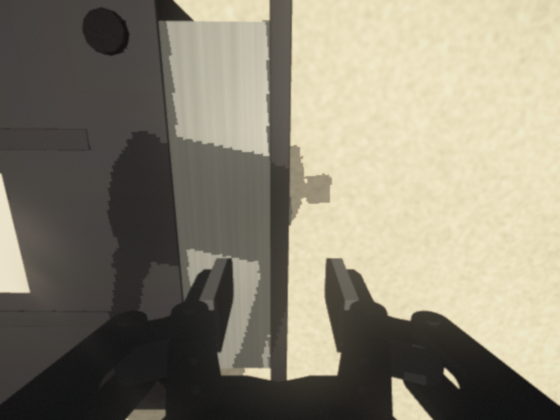

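Request:
servo_tool:
  moves:
    - [0,0,0.5,0,0,0]
    - [0,0,1.5,0,0,0]
    - [0,0,2.7,0,0,0]
    - [0,0,4,0,0,0]
    - [0,0,5.2,0,0,0]
    - [0,0,6.3,0,0,0]
    - [0,0,7,0,0,0]
    - [0,0,7.4,0,0,0]
    - [0,0,7.6,0,0,0]
    - [0,0,7.6,0,0,0]

```text
clock: 42.55
eef_pos: [0.5182, -0.0871, 0.0945]
ee_rot: [-3.142, -0.0, -0.09]
ft_force: [0.0, 0.8, 0.3]
opening: 0.5
```

Request:
servo_tool:
  moves:
    - [0,0,0,0,0,0]
    - [0,0,0,0,0,0]
    - [0,0,0,0,0,0]
    - [0,0,0,0,0,0]
    - [0,0,0,0,0,0]
    - [0,0,0,0,0,0]
    - [0,0,0,0,0,0]
    - [0,0,0,0,0,0]
    - [0,0,0,0,0,0]
    - [0,0,0,0,0,0]
  jaw: 0
  grip_force: 25

```text
clock: 43.8
eef_pos: [0.5183, -0.0872, 0.0948]
ee_rot: [3.141, -0.001, -0.09]
ft_force: [-0.7, -1.8, 5.3]
opening: 0.134
```

Run:
```python
from h import *
s=bot.observe();save('wrist','w14.png');print(s['eef_pos'],s['ee_rot'],s['ft_force'],s['opening'])
```

```text
[ 0.51832073 -0.08721657  0.09480284] [ 3.14132779e+00 -7.17190165e-04 -9.02526544e-02] [-0.69523279 -1.79267672  5.32726795] 0.13374593600796264
```

View pics/w14.png

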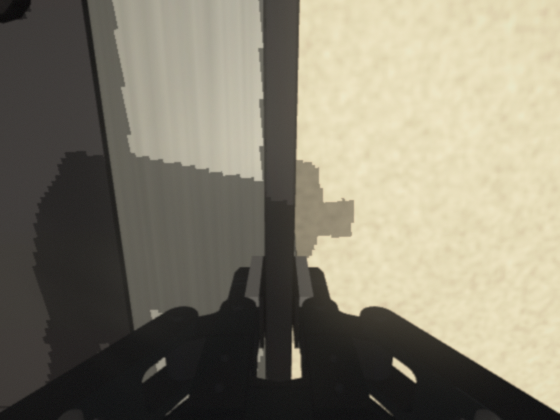

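Request:
servo_tool:
  moves:
    - [0,0.3,-0.05,0,0,0]
    - [0,1.2,-0.05,0,0,0]
    - [0,2.3,-0.05,0,0,0]
    - [0,3.4,-0.05,0,0,0]
    - [0,4.5,-0.05,0,0,0]
    - [0,5.6,-0.05,0,0,0]
    - [0,6.7,-0.05,0,0,0]
    - [0,7.8,-0.05,0,0,0]
    - [0,8.6,-0.05,0,0,0]
    - [0,9,-0.05,0,0,0]

```text
clock: 45.1
eef_pos: [0.5095, -0.1773, 0.0948]
ee_rot: [3.142, 0.001, -0.091]
ft_force: [-0.8, 2.3, 4.4]
opening: 0.133
```

Request:
servo_tool:
  moves:
    - [0,0.1,0,0,0,0]
    - [0,0.2,0,0,0,0]
    - [0,0.3,0,0,0,0]
    - [0,0.4,0,0,0,0]
    - [0,0.5,0,0,0,0]
    - [0,0.6,0,0,0,0]
    - [0,0.7,0,0,0,0]
    - [0,0.7,0,0,0,0]
    - [0,0.7,0,0,0,0]
    - [0,0.7,0,0,0,0]

```text
clock: 46.35
eef_pos: [0.5089, -0.1837, 0.0948]
ee_rot: [3.141, 0.001, -0.09]
ft_force: [-4.8, -0.2, 4.4]
opening: 0.135
```

Request:
servo_tool:
  moves:
    - [0,0.05,0,0,0,0]
    - [0,0.1,0,0,0,0]
    - [0,0.15,0,0,0,0]
    - [0,0.2,0,0,0,0]
    - [0,0.25,0,0,0,0]
    - [0,0.3,0,0,0,0]
    - [0,0.35,0,0,0,0]
    - [0,0.4,0,0,0,0]
    - [0,0.4,0,0,0,0]
    - [0,0.4,0,0,0,0]

```text
clock: 47.6
eef_pos: [0.5086, -0.1875, 0.0948]
ee_rot: [-3.141, 0.001, -0.09]
ft_force: [-4.4, 1.2, 4.1]
opening: 0.138
```

Request:
servo_tool:
  moves:
    - [0,0.05,0,0,0,0]
    - [0,0.1,0,0,0,0]
    - [0,0.15,0,0,0,0]
    - [0,0.2,0,0,0,0]
    - [0,0.25,0,0,0,0]
    - [0,0.3,0,0,0,0]
    - [0,0.35,0,0,0,0]
    - [0,0.4,0,0,0,0]
    - [0,0.4,0,0,0,0]
    - [0,0.4,0,0,0,0]

```text
clock: 48.85
eef_pos: [0.5084, -0.1893, 0.0948]
ee_rot: [-3.137, 0.001, -0.091]
ft_force: [-2.7, 7.3, 6.7]
opening: 0.13
```

Run:
```python
from h import *
s=bot.observe();a=save('wrist','w15.png')[:,:,::-1];print(s['eef_pos'],s['ee_rot'],s['ft_force'],s['wrist_torque'],s['opening'])
b=cv2.imread('pics/w14.png')
cv2.imwrite('pics/w15c.png',cv2.resize(np.hstack([b[200:420,160:400],a[200:420,160:400]]),None,fx=1.6,fy=1.6))
```

```text
[ 0.50842198 -0.18928623  0.09482254] [-3.13728013e+00  8.22532945e-04 -9.11657111e-02] [-2.721524    7.33510615  6.65683291] [ 1.16208061  0.48140649 -0.19334992] 0.13014780309265114
```

View pics/w15c.png

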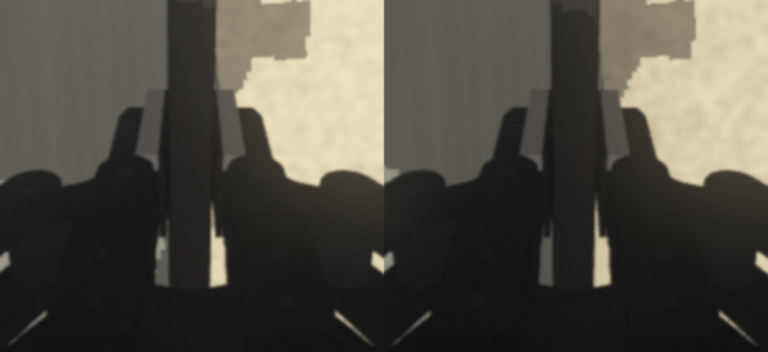

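Request:
servo_tool:
  moves:
    - [0,0.05,0,0,0,0]
    - [0,0.1,0,0,0,0]
    - [0,0.15,0,0,0,0]
    - [0,0.15,0,0,0,0]
    - [0,0.15,0,0,0,0]
    - [0,0.15,0,0,0,0]
    - [0,0.15,0,0,0,0]
    - [0,0.15,0,0,0,0]
    - [0,0.15,0,0,0,0]
    - [0,0.15,0,0,0,0]

```text
clock: 50.15
eef_pos: [0.5084, -0.1893, 0.0948]
ee_rot: [-3.135, 0.001, -0.092]
ft_force: [-2.4, 11.8, 6.1]
opening: 0.131
```

Request:
servo_tool:
  moves:
    - [0,-0.15,0,0,0,0]
    - [0,-0.3,0,0,0,0]
    - [0,-0.35,0,0,0,0]
    - [0,-0.35,0,0,0,0]
    - [0,-0.35,0,0,0,0]
    - [0,-0.35,0,0,0,0]
    - [0,-0.35,0,0,0,0]
    - [0,-0.35,0,0,0,0]
    - [0,-0.35,0,0,0,0]
    - [0,-0.35,0,0,0,0]
  jaw: 45

```text
clock: 51.4
eef_pos: [0.5088, -0.1896, 0.0949]
ee_rot: [-3.142, -0.0, -0.09]
ft_force: [0.2, 0.3, -0.8]
opening: 0.452
```

Request:
servo_tool:
  moves:
    - [0,0,-0.5,0,0,0]
    - [0,0,-1.5,0,0,0]
    - [0,0,-3,0,0,0]
    - [0,0,-5,0,0,0]
    - [0,0,-7,0,0,0]
    - [0,0,-9,0,0,0]
    - [0,0,-11,0,0,0]
    - [0,0,-12,0,0,0]
    - [0,0,-12,0,0,0]
    - [0,0,-12,0,0,0]

```text
clock: 52.65
eef_pos: [0.5083, -0.1894, 0.2143]
ee_rot: [-3.141, 0.001, -0.09]
ft_force: [0.5, -0.0, 0.3]
opening: 0.449
```

Run:
```python
from h import *
import pickle
s=bot.observe();print(s['eef_pos'],s['ft_force'],s['clock'],s['opening'])
c=bot.calibration('scene');pickle.dump(c,open('c3.pkl','wb'))
save('wrist','w16.png');a=save('scene','sc3.png')[:,:,::-1];b=save('side','sd3.png')[:,:,::-1]
cv2.imwrite('pics/sc3c.png',cv2.resize(a[130:310,100:400],None,fx=2.6,fy=2.6,interpolation=cv2.INTER_CUBIC))
```

```text
[ 0.50834398 -0.18937503  0.21427673] [ 0.54877332 -0.01024312  0.26644959] 52.65 0.4488324815627157
```

View pics/sc3c.png

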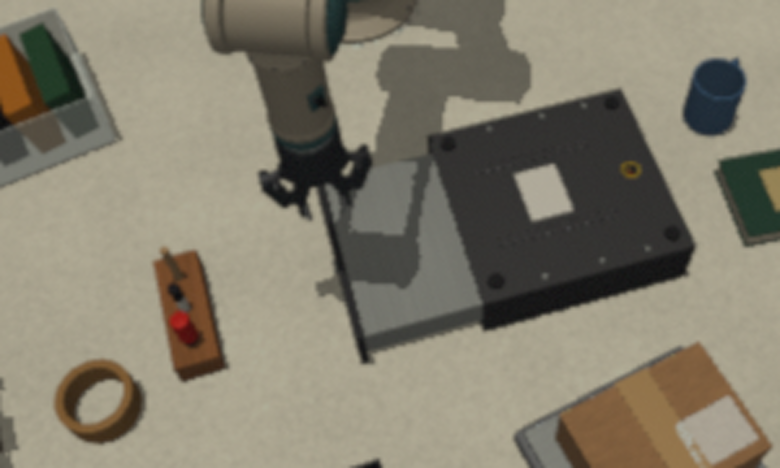

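View pics/sd3.png

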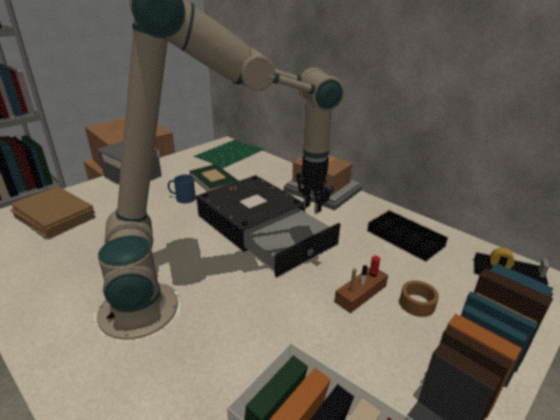

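View pics/w16.png

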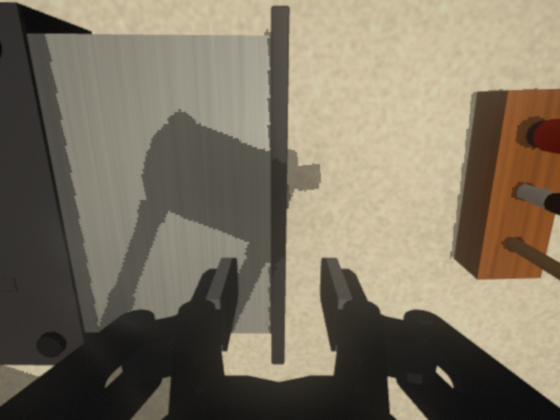

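Run:
```python
from h import *
print(bot.sign_off())
```

```text
the job is handed in; nothing more can be done
None
```

The drawer is unlocked and pulled out to its stop. The dowel is back in the block hole it came from. I handed the job in at about 53 s.

- **Latch press:** I fed the dowel down the release hole and found the pad by feel, about 23–24 mm below the mouth. I then pressed in steps of 0.5–1.5 mm, the last ones 0.5 mm. The drawer sprang out after about 6–7 mm of travel. The highest force I read was about 10 N, against the 18 N that would bend the latch. I can't place the exact moment of release closer than that last step; the tip was about 1 mm lower at its end.
- **Dowel return:** The wrist picture after release shows it standing upright in its original hole, beside the marker and screwdriver, which look unmoved.
- **Drawer pull:** I pinched the front panel and pulled another 102 mm. It then stopped moving while the force rose to 12 N, so I took that as the stop. The camera estimate puts the total at about 165 ± 5 mm, against the 160 mm given.
- **Final check:** The gripper is open and clear at 0.21 m height with about 0 N on the wrist. The last pictures show the tape, book and mug apparently where they were.

One disagreement: the fixed cameras and the wrist camera differed by 3–5 mm sideways. I aimed both insertions with the wrist camera, by the dowel tip seen against the hole; the return also used the arm pose recorded at the grasp.

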